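# Let the short tin out of its dispenser

## Robot

A 6-joint arm with a two-finger parallel gripper is mounted at the origin on the work surface. World frame = base frame: x ahead of the robot, y to its left, z up, the work surface at z = 0. Lengths are in m, angles in rad, forces in N, time in s.
With the tool pointing down it reaches from about 0.25 to 0.725 m from the base axis. Payload 4 kg.
Tool frame: the origin (TCP) lies on the centre line of the jaws, within the pads' length; the fingertips stand 17 mm ahead of it and the grasp point (between the pads) lies 2 mm behind it; z points along the fingers, y is the line along which they close (so a half turn about z gives the same grasp; the last joint's range is limited). The gripper opens to 85 mm and grips with 20 to 120 N. Pads are 22 mm wide; open, the fingers measure 114 mm over their backs; the gripper's body (76 mm by 85 mm) begins 54 mm behind the grasp point. The pads swing forward as they close: fully open they stand 13 mm farther back than shut.
Start: joints at [-1.219, 0.241, 0.005, 1.335, 0, 1.571], TCP at [0.172, -0.469, 0.248] pointing down, gripper open.
Joint ranges: [-2.72, 2.72], [-1.05, 1.87], [-1.09, 1.28], [-1.99, 2.15], [-1.42, 1.44], [-3.14, 3.14]. Speed limits (rad/s): [2.79, 2.79, 3.14, 3.14, 3.14, 3.14].

## Interface

Orientations are given as a unit quaternion [x, y, z, w].
In Python, from workcell import get_obs, imaging, order gives the robot as it stands.
- The arm moves only by the tool apply_moves, never from a script. Its argument "targets" is a list that holds one entry, the list of rows, each a list of 5 numbers: the shift along the world's x, y, z in units of 40 mm (1.0 is 40 mm), then the turn about the world's z in degrees, then the gripper command: -1 is shut, 1 is fully open, values between are in proportion. In form: [[[dx, dy, dz, turn, fingers], ...]]. A call has 1 to 8 rows; each row shifts and turns the commanded pose from where the row before left it; what a row does not reach is not made up. A row lasts 1/12 s, in which the tool goes at most 41.7 mm and 7.16 degrees, less where a joint would pass 70% of its speed; a pose out of reach is approached as far as the arm can. A call is refused whole if a number of a shift passes 1 or a number of a turn 7.16, either way. A call with a gripper value outside its range is refused whole. The fingers move at their own pace and stop on an object; the grip force is fixed at half the most. Time passes only in rows, so rows that do not move let the fingers close. It gives the time, the measured TCP pose, the force, the opening and the grip force at its end, in the units of the state.
- get_obs(): the state, without advancing time (a new reading comes with each control period).
- imaging.camera(name): name is "scene" or "top" or "wrist"; returns (picture, depth): 420x560x3 uint8, blue, green, red; 420x560 float32, m along the optical axis (not along the pixel's ray), 0 where there is no reading.
- imaging.get_calibration(name): a dict with "camera_matrix" (3x3 intrinsics, pixels), "k1" (the pictures are not rectified: a ray, as slopes to the right and down, at radius r is drawn at 1 + k1 r^2 times it, then the intrinsics apply), "eye" and "rotation" of the camera in the world; the wrist camera has in their place "hand_eye" (4x4, takes a point from camera to tool coordinates, whose origin is the TCP and whose axes are the flange's). Camera axes: x right, y down, z forward; pixel columns grow to the right and rows downward; lengths in m; the calibration is good to about 2 mm. A picture is of the moment at which its call begins: read the wrist's pose just before it. get_calibration takes no time and is no camera call.
- order.job_done(): hands the job in; it is judged then, once.
The state is a dict: "clock": time; "joint_pos": joint angles; "joint_vel": joint speeds; "tau": joint torques, N m; "eef_pos": TCP position; "tool_rot": TCP orientation; "ft_force": force on the tool from outside, world axes, zero at the start; "ft_torque": the same for the moment, N m; "grip_width": finger opening in m; "grasp_force": force on a finger pad.
Only numpy, scipy, OpenCV 4.12 (cv2) and the standard library are available. Lean on these libraries where they do the work, as an engineer would, in place of code of your own. Each camera call takes 0.05 s, during which the arm holds its last target. There are 200 camera calls.

## Task

Press down the paddle of the narrow dispenser with the fingertips so that its gate lifts and the short tin rolls down to the end stop, then let the paddle come back up so that the gate is shut behind the tin. Do not touch the tins or the gates, leave the wide dispenser shut with its tall tin waiting behind the gate, and leave the loose tin, the jar and the mug where they are.

Things in the scene. Friction and masses are not known exactly. Their poses are not given: they have to be found in the camera images.
- short_dispenser: narrow wooden tin dispenser fixed on the counter, 66 mm wide overall, reaching from x = -120 to 260 mm; origin at counter height under the lever's pivot axis, z up, +x points downhill along its lane. Above the lane runs a rocking lever along x: pale wooden paddle at the rear (x = -100 mm), steel gate plate (5 x 40 x 63 mm) hanging from the front end (x = 130 mm)
- short_pivot (a point): on the pivot axis (along the dispenser's y) of the narrow dispenser's lever, 135 mm above the counter, mid-lane, between posts 148 mm high; axes as the dispenser. The ramp, 46 mm wide inside, falls 12 degrees along +x from 85 mm above the counter here (x = 0) to 32 mm at x = 250 mm, where an end stop rises to 88 mm; side walls stand 28 mm above it
- short_lever (a joint): narrow dispenser's lever angle, rad: 0 level, gate shut (lower edge 15 mm above the ramp); grows as the paddle goes down and the gate rises; hard stop 0.45; a spring returns it to 0. Pushing mid-paddle takes 2 N to start, 4 to 5 N near the stop. The tin passes from about 0.3 on; at 0.42 mid-paddle is 41 mm lower and 5 mm nearer the pivot axis
- short_press (a point): middle of the top face of the narrow dispenser's pale wooden paddle (44 x 44 x 10 mm), 144 mm above the counter at rest, 100 mm uphill of the pivot axis; it turns with the lever, axes as the dispenser when the lever is at 0. Nothing solid is under the paddle within its travel
- short_tin: plain metal tin, diameter 56 mm, 42 mm long, lying across the narrow lane, about 110 g; origin at its centre, y along its axis (x, z turn as it rolls). At first it rests uphill of the shut gate, centre at x = 100, z = 93 mm in the dispenser's frame; at the end stop x = 222. Freed, it rolls to the stop by itself in about 1 s and may bounce a little
- tall_dispenser: wide wooden tin dispenser fixed on the counter, 105 mm wide overall, reaching from x = -120 to 260 mm; origin at counter height under the lever's pivot axis, z up, +x points downhill along its lane. Above the lane runs a rocking lever along x: pale wooden paddle at the rear (x = -100 mm), steel gate plate (5 x 79 x 63 mm) hanging from the front end (x = 130 mm)
- tall_pivot (a point): on the pivot axis (along the dispenser's y) of the wide dispenser's lever, 135 mm above the counter, mid-lane, between posts 148 mm high; axes as the dispenser. The ramp, 85 mm wide inside, falls 12 degrees along +x from 85 mm above the counter here (x = 0) to 32 mm at x = 250 mm, where an end stop rises to 88 mm; side walls stand 28 mm above it
- tall_lever (a joint): wide dispenser's lever angle, rad: 0 level, gate shut (lower edge 15 mm above the ramp); grows as the paddle goes down and the gate rises; hard stop 0.45; a spring returns it to 0. Pushing mid-paddle takes 2 N to start, 4 to 5 N near the stop. The tin passes from about 0.3 on; at 0.42 mid-paddle is 41 mm lower and 5 mm nearer the pivot axis
- tall_press (a point): middle of the top face of the wide dispenser's pale wooden paddle (44 x 44 x 10 mm), 144 mm above the counter at rest, 100 mm uphill of the pivot axis; it turns with the lever, axes as the dispenser when the lever is at 0. Nothing solid is under the paddle within its travel
- tall_tin: plain metal tin, diameter 56 mm, 80 mm long, lying across the wide lane, about 190 g; origin at its centre, y along its axis (x, z turn as it rolls). At first it rests uphill of the shut gate, centre at x = 100, z = 93 mm in the dispenser's frame; at the end stop x = 222. Paper band; must stay
- loose_tin: plain steel tin standing upright on the counter between the dispensers, diameter 56 mm, height 42 mm; origin at the centre of its underside; leave it alone
- jar: amber glass jar with black cap, diameter 64 mm, height 120 mm; origin at the centre of its underside; leave it alone
- mug: white mug, 80 mm rim diameter, 90 mm high, with a handle at its +y side; origin at the centre of its underside; leave it alone
There are look-alikes about, which are no part of the job. What is shaped like the tall_tin but turquoise or yellow is not meant.

How it is judged:
By the outcome, as a careful person would: the job done as asked, in the order asked, and still so for the second after the job is handed in, with the robot touching nothing.
It also fails if it takes over 29 s, if anything falls off the work surface, if the arm or the gripper's body presses on something with over 40 N, if the wrist force passes 120 N, or if a joint passes its speed limit or range.

## Working session

There is one attempt and no reset: what is moved stays moved. The work goes in short steps, Python scripts to look and compute and a tool call to move; the robot and the scene stay as the last step left them, time stands still between calls to the robot, and variables do not carry over. Pictures are saved under pics/ and viewed, at most 10 in all, crops included, and the job is handed in when it is done.

Besides the shell and the picture viewer there is one more tool, called in YAML: its name, and indented under it one key for each argument. apply_moves: Moves the arm, as the interface text tells. Its arguments: {"type":"object","properties":{"targets":{"type":"array","items":{"type":"array","items":{"type":"array","items":{"type":"number"}}}}},"required":["targets"]}

```bash
mkdir -p pics
cat > h.py <<'E'
import numpy as np,cv2
from workcell import get_obs,imaging,order
def pts(name,d):
    c=imaging.get_calibration(name);K=np.array(c["camera_matrix"]);k=c["k1"]
    v,u=np.mgrid[:420,:560]
    p=cv2.undistortPoints(np.stack([u,v],-1).reshape(-1,1,2).astype(float),K,np.array([k,0,0,0,0.])).reshape(420,560,2)
    P=np.dstack([p,np.ones((420,560))])*d[...,None]
    return P@np.array(c["rotation"]).T+np.array(c["eye"])
E
python3 - <<'E'
from h import *
for n in("top","scene"):
    b,d=imaging.camera(n);cv2.imwrite(f"pics/{n}.png",b);np.savez(f"{n}.npz",b=b,P=pts(n,d),d=d)
    c=imaging.get_calibration(n);print(n,c["eye"],c["rotation"],(d==0).mean())
o=get_obs();print(o["clock"],o["eef_pos"],o["tool_rot"],o["ft_force"],o["grip_width"])
E
```

```text
Traceback (most recent call last):
  File "h.py", line 8, in pts
    return P@np.array(c["rotation"]).T+np.array(c["eye"])
           ~^~~~~~~~~~~~~~~~~~~~~~~~~~
ValueError: matmul: Input operand 1 has a mismatch in its core dimension 0, with gufunc signature (n?,k),(k,m?)->(n?,m?) (size 4 is different from 3)
```

View pics/top.png

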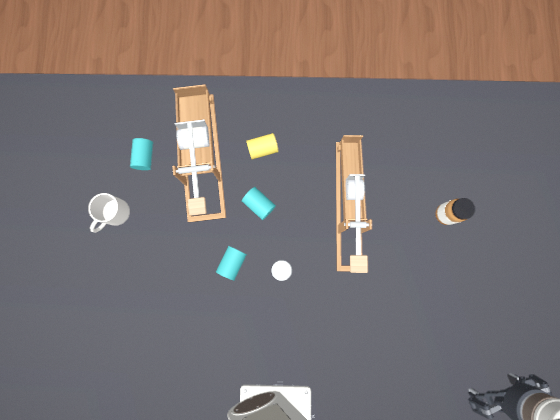

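The top view shows the narrow dispenser at right, with its paddle at pixel (359,264), pivot near (358,225) and short tin at (355,190). The wide one is at left, with its paddle at (196,206). The calibration rotation is a quaternion, so the helper needs fixing.

```bash
sed -i 's/np.array(c\["rotation"\]).T/Rotation.from_quat(c["rotation"]).as_matrix().T/; 1a from scipy.spatial.transform import Rotation' h.py
python3 - <<'E'
from h import *
for n in("top","scene"):
    b,d=imaging.camera(n);P=pts(n,d);np.savez(f"{n}.npz",b=b,P=P);cv2.imwrite(f"pics/{n}1.png",b)
    c=imaging.get_calibration(n);print(n,c["eye"],c["rotation"],(d==0).mean())
    if n=="top":
        hsv=cv2.cvtColor(b,cv2.COLOR_BGR2HSV)
        for nm,(x,y) in dict(narrow=(359,264),wide=(196,206)).items():
            w=np.zeros(d.shape,bool);w[y-14:y+15,x-14:x+15]=1
            m=w&(abs(P[...,2]-.144)<.008)
            print(nm,b[y,x],P[y,x],m.sum(),np.median(P[m],0),cv2.minAreaRect((P[m][:,:2]*1000).astype(np.float32)))
        for nm,p in dict(counter=(300,330),pivL=(348,225),pivR=(370,225),postL=(347,225),tin=(355,186),stop=(353,138),rearL=(340,268),jar=(462,209),wide_tin=(190,137)).items(): print(nm,P[p[1],p[0]].round(4))
        # side-wall/stop & post tops
        m=np.zeros(d.shape,bool);m[125:280,330:385]=1
        m&=abs(P[...,2]-.148)<.006
        mm=m.copy();mm[245:]=0
        print("148",mm.sum(),cv2.minAreaRect((P[mm][:,:2]*1000).astype(np.float32)))
        cv2.imwrite("pics/crop.png",cv2.resize(b[120:290,315:405],None,fx=3.5,fy=3.5,interpolation=cv2.INTER_CUBIC))
o=get_obs();print(o["clock"],o["eef_pos"],o["tool_rot"],o["ft_force"],o["grip_width"])
E
```

```text
top [4.20528555e-01 5.91412178e-04 1.16138056e+00] [ 0.71223088 -0.69851462  0.04623075 -0.0516451 ] 0.003971088435374149
narrow [213 249 255] [ 0.43070102 -0.20445881  0.14330767] 342 [ 0.43327518 -0.20275632  0.14358152] ((438.35284423828125, -203.3549041748047), (55.18061447143555, 44.0812873840332), 1.0887755155563354)
wide [215 250 255] [0.56982193 0.21166052 0.14503388] 317 [0.57238695 0.21168136 0.14381816] ((578.67333984375, 212.6759033203125), (59.80726623535156, 44.15311050415039), 8.549242973327637)
counter [ 0.2455 -0.0664  0.0021]
pivL [ 0.5289 -0.1779  0.1399]
pivR [ 0.529  -0.2319  0.1494]
postL [ 0.5282 -0.1742  0.1466]
tin [ 0.6313 -0.1972  0.1368]
stop [ 0.7821 -0.2054  0.0712]
rearL [ 0.4198 -0.1775  0.0092]
jar [ 0.579  -0.481   0.1187]
wide_tin [0.7553 0.238  0.1372]
148 97 ((564.4811401367188, -203.16738891601562), (66.24981689453125, 89.40618133544922), 89.04435729980469)
scene [ 1.19276373 -0.04647062  1.04252123] [ 0.70854709  0.64196301 -0.19574291 -0.21801199] 0.0040178571428571425
0.15 [ 0.17213616 -0.46896074  0.24759972] [ 9.84568671e-01  1.74996753e-01 -1.39702345e-04 -8.05710692e-04] [0.07420318 0.54136844 0.59916154] 0.08546027604123808
```

View pics/scene1.png

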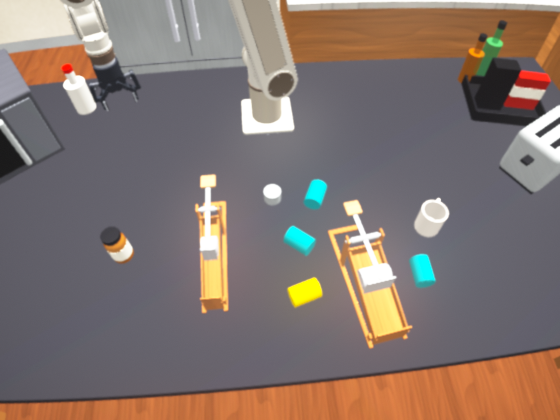

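View pics/crop.png

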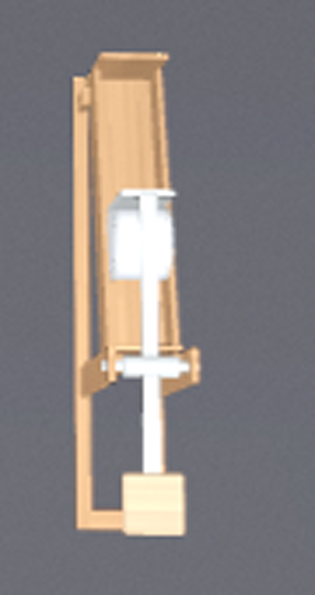

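The candidates are the paddle at (359,264) on the narrow (66 mm) dispenser, and the paddle at (196,206) on the wide one. The crop confirms the right-hand one: narrow lane, with a short plain tin behind the gate. Its paddle centre is at about (0.433, -0.203, 0.144). The scene view agrees, with the narrow paddle at (208,181).

apply_moves:
  targets:
    - [[0.54,0.55,0,-1.6,-1],[0.54,0.55,0,-1.6,-1],[0.54,0.55,0,-1.6,-1],[0.54,0.55,0,-1.6,-1],[0.54,0.55,0,-1.6,-1],[0.54,0.55,0,-1.6,-1],[0.54,0.55,0,-1.6,-1],[0.54,0.55,0,-1.6,-1]]

```text
clock: 0.82
eef_pos: [0.3458, -0.292, 0.2481]
tool_rot: [0.998, 0.063, -0.0, -0.0]
ft_force: [0.4, -0.6, -0.2]
grip_width: 0.0
grasp_force: 0.0
```

apply_moves:
  targets:
    - [[0.54,0.55,0,-1.6,-1],[0.54,0.55,0,-1.6,-1],[0.54,0.55,0,-1.6,-1],[0.54,0.55,0,-1.6,-1],[0,0,-0.5,0,-1],[0,0,-0.5,0,-1],[0,0,0,0,-1],[0,0,0,0,-1]]

```text
clock: 1.48
eef_pos: [0.4305, -0.2047, 0.2073]
tool_rot: [1.0, 0.009, -0.002, -0.001]
ft_force: [-0.4, 0.6, 0.4]
grip_width: 0.0
grasp_force: 0.0
```

Run:
```python
from h import *
b,d=imaging.camera("scene");w,_=imaging.camera("wrist")
P=pts("scene",d)
m=np.zeros(d.shape,bool);m[165:200,190:225]=1;m&=(abs(P[...,2]-.144)<.006)
print(m.sum(),np.median(P[m],0),cv2.minAreaRect((P[m][:,:2]*1000).astype(np.float32)))
c=cv2.resize(b[130:230,150:270],(480,400))
cv2.imwrite("pics/n1.png",np.hstack([c,cv2.resize(w,(320,240)).copy() if 0 else cv2.copyMakeBorder(cv2.resize(w,(320,240)),0,160,0,0,cv2.BORDER_CONSTANT)]))
```

```text
167 [ 0.43592452 -0.20087228  0.14057541] ((436.3161315917969, -200.875), (47.36125183105469, 42.6054573059082), 1.3637170791625977)
```

View pics/n1.png

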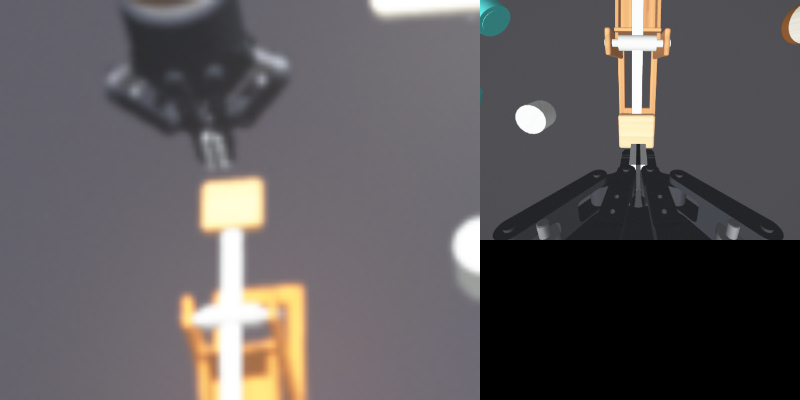

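The closed fingertips (scene crop (215,165), wrist (637,150)) sit over the narrow paddle's line, so I'm descending.

apply_moves:
  targets:
    - [[0.1,0.05,-0.4,0,-1],[0,0,-0.4,0,-1],[0,0,-0.3,0,-1],[0,0,-0.2,0,-1],[0,0,-0.2,0,-1],[0,0,0,0,-1]]

```text
clock: 2.08
eef_pos: [0.4353, -0.2038, 0.148]
tool_rot: [1.0, 0.008, -0.0, 0.0]
ft_force: [0.2, -0.3, 0.1]
grip_width: -0.0001
grasp_force: 0.0
```

Run:
```python
from h import *
b,d=imaging.camera("scene");w,_=imaging.camera("wrist");o=get_obs();print(o["ft_force"],o["eef_pos"],o["tau"])
c=cv2.resize(b[130:280,170:270],(400,600))
cv2.imwrite("pics/n2.png",np.hstack([c,cv2.resize(w[:,180:460],(400,600))]))
```

```text
[-0.49849999  0.08955056  0.74503371] [ 0.43578223 -0.20371881  0.14888976] [ 1.42628043e-01 -3.57250035e+01  2.28327352e+01 -3.64242084e-01
  1.03775875e-01  2.00637469e-04]
```

View pics/n2.png

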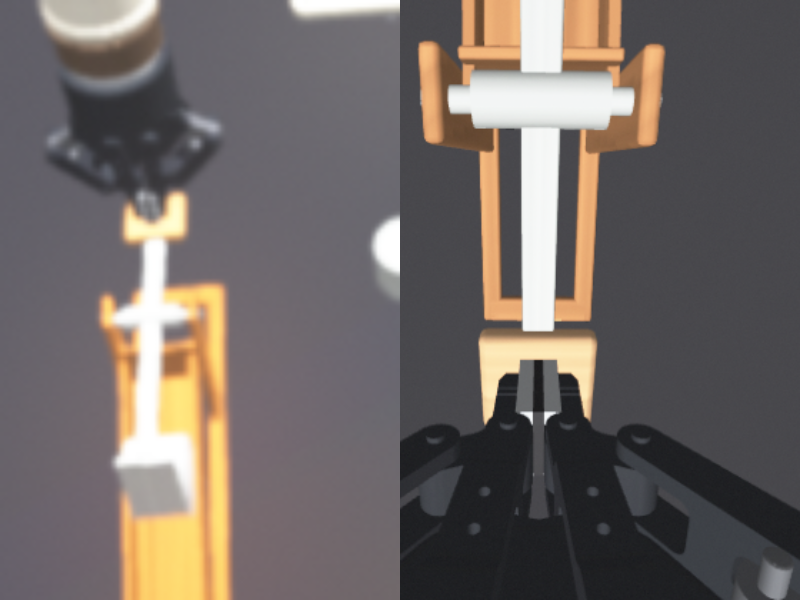

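The fingertips lie over the middle of the paddle, laterally centred. I'll measure the lever angle from depth along its beam.

```bash
cat >> h.py <<'E'
def state():
    "lever angle of narrow (and wide) from heights along the beam, tin by x"
    b,d=imaging.camera("top");P=pts("top",d)
    for nm,c,yaw,hw in(("narrow",(.533,-.203),.02,.04),("wide",(.671,.226),.149,.05)):
        x=(P[...,0]-c[0])*np.cos(yaw)+(P[...,1]-c[1])*np.sin(yaw);y=-(P[...,0]-c[0])*np.sin(yaw)+(P[...,1]-c[1])*np.cos(yaw)
        m=(abs(y)<.012)&(x>.02)&(x<.12)&(P[...,2]>.13)&(P[...,2]<.23)
        pf=np.polyfit(x[m],P[...,2][m],1);print(nm,"angle",np.arctan(pf[0]).round(3),m.sum())
        for q in np.arange(-.12,.26,.02):
            s=(abs(y)<.015)&(abs(x-q)<.01);z=P[...,2][s];print(int(round(q*1000)),(np.percentile(z,[20,80])*1000).astype(int),end=" ")
        print()
    cv2.imwrite("pics/last.png",b);o=get_obs();print(o["clock"],o["eef_pos"],o["ft_force"])
E
python3 -c "
from h import *
state()"
```

```text
narrow angle 0.135 193
-120 [577 593] -100 [577 579] -80 [571 577] -60 [  1 568] -40 [  0 133] -20 [  0 135] 0 [  0 142] 20 [ 80 141] 40 [ 74 142] 60 [ 70 145] 80 [ 70 148] 100 [117 151] 120 [114 154] 140 [ 54 110] 160 [48 52] 180 [44 48] 200 [39 43] 220 [36 39] 240 [33 70] 
wide angle -0.002 175
-120 [  2 144] -100 [  2 145] -80 [  0 143] -60 [  0 138] -40 [  0 137] -20 [  0 137] 0 [  0 142] 20 [  0 138] 40 [ 76 138] 60 [ 71 137] 80 [101 137] 100 [119 137] 120 [111 137] 140 [132 134] 160 [49 52] 180 [44 49] 200 [40 44] 220 [36 39] 240 [32 68] 
2.2333 [ 0.43590668 -0.20373932  0.14905735] [-0.49838238 -0.41437193  1.7781721 ]
```

The lever is at 0.135 rad and following the model, so I'm pressing the remaining ~26 mm and holding.

apply_moves:
  targets:
    - [[0,0,-0.3,0,-1],[0,0,-0.3,0,-1],[0,0,-0.06,0,-1],[0,0,0,0,-1],[0,0,0,0,-1],[0,0,0,0,-1],[0,0,0,0,-1],[0,0,0,0,-1]]

```text
clock: 2.9
eef_pos: [0.4363, -0.2037, 0.1227]
tool_rot: [1.0, 0.008, 0.001, 0.0]
ft_force: [0.8, -0.3, 3.8]
grip_width: 0.0006
grasp_force: 1.8
```

```bash
python3 -c "
from h import *
state()"
```

```text
narrow angle 0.401 224
-120 [552 570] -100 [551 554] -80 [546 551] -60 [  1 542] -40 [ -1 121] -20 [  0 130] 0 [  0 143] 20 [ 80 148] 40 [ 74 156] 60 [ 70 165] 80 [ 66 173] 100 [ 61 182] 120 [ 58 186] 140 [ 53 145] 160 [48 52] 180 [44 48] 200 [47 88] 220 [92 95] 240 [79 91] 
wide angle 0.003 175
-120 [  2 144] -100 [  3 145] -80 [  0 144] -60 [  0 139] -40 [  0 138] -20 [  0 137] 0 [  0 142] 20 [  0 137] 40 [ 75 137] 60 [ 71 138] 80 [ 98 136] 100 [119 138] 120 [111 136] 140 [132 133] 160 [48 51] 180 [44 48] 200 [41 44] 220 [35 40] 240 [33 68] 
2.95 [ 0.43614793 -0.20369205  0.12255567] [0.21546568 0.10725814 4.74031817]
```

The tin is at x≈222, and the lever is at 0.40. I'll hold a little longer for the bounce to settle, then rise gently and clear.

apply_moves:
  targets:
    - [[0,0,0,0,-1],[0,0,0,0,-1],[0,0,0,0,-1],[0,0,0,0,-1],[0,0,0,0,-1],[0,0,0,0,-1],[0,0,0.2,0,-1],[0,0,0.2,0,-1]]

```text
clock: 3.62
eef_pos: [0.4333, -0.2026, 0.1372]
tool_rot: [1.0, 0.008, -0.003, -0.001]
ft_force: [-2.1, 0.4, 1.5]
grip_width: 0.0002
grasp_force: 1.1
```

apply_moves:
  targets:
    - [[0,0,0.2,0,-1],[0,0,0.2,0,-1],[0,0,0.2,0,-1],[0,0,0.2,0,-1],[0,0,0.4,0,-1],[0,0,0.5,0,-1],[0,0,0.5,0,-1],[0,0,0.5,0,-1]]

```text
clock: 4.28
eef_pos: [0.4356, -0.2032, 0.2473]
tool_rot: [1.0, 0.008, 0.0, -0.0]
ft_force: [0.2, -0.6, 0.0]
grip_width: 0.0001
grasp_force: 0.0
```

apply_moves:
  targets:
    - [[-0.4,0,0,0,-1],[-0.5,0,0,0,-1],[-0.5,0,0,0,-1],[-0.4,0,0,0,-1],[0,0,0,0,-1],[0,0,0,0,-1],[0,0,0,0,-1],[0,0,0,0,-1]]

```text
clock: 4.95
eef_pos: [0.3645, -0.2035, 0.2461]
tool_rot: [1.0, 0.009, 0.0, 0.0]
ft_force: [0.5, 0.7, -0.5]
grip_width: -0.0004
grasp_force: 0.0
```

```bash
python3 -c "
from h import *
state()"
```

```text
narrow angle 0.001 192
-120 [  9 660] -100 [  1 144] -80 [  0 144] -60 [  0 137] -40 [ -1 137] -20 [ -1 137] 0 [  0 142] 20 [ 81 138] 40 [ 74 137] 60 [ 71 138] 80 [ 65 137] 100 [ 62 137] 120 [ 58 136] 140 [ 54 134] 160 [48 51] 180 [44 48] 200 [46 87] 220 [92 95] 240 [80 91] 
wide angle -0.004 176
-120 [  1 144] -100 [  3 145] -80 [  1 144] -60 [  0 138] -40 [  0 136] -20 [  0 137] 0 [  0 141] 20 [  0 138] 40 [ 75 138] 60 [ 72 138] 80 [100 136] 100 [119 138] 120 [114 137] 140 [133 136] 160 [48 51] 180 [45 48] 200 [40 44] 220 [36 39] 240 [33 71] 
5.0 [ 0.36438432 -0.2034552   0.2459726 ] [ 0.17789787  0.64049987 -1.12525874]
```

View pics/last.png

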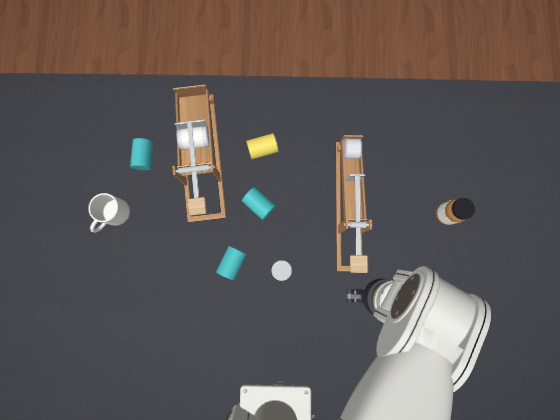

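The short tin is at the end stop (353,148), the narrow gate is shut at (357,176), the wide tin is still waiting at (192,138), and nothing else has moved.

```bash
python3 -c "
from h import *
print(order.job_done())"
```

```text
the job is handed in; nothing more can be done
None
```

The job is handed in at about 5 s on the clock: the short tin is at the end stop with the narrow gate shut behind it, the wide dispenser is still shut with its tin waiting, and the loose tin, jar and mug have not moved.

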